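# Hook a dropped washer out from behind the chip guard

### The arm

A 7-joint arm with a two-finger parallel gripper is mounted at the origin on the work surface. World frame = base frame: x ahead of the robot, y to its left, z up, the work surface at z = 0. Lengths are in m, angles in rad, forces in N, time in s.
With the tool pointing down it reaches from about 0.4 to 0.85 m from the base axis. Payload 4.5 kg.
Tool frame: the origin (TCP) lies midway between the tips of the shut fingers; the grasp point (between the pads) lies 19 mm behind it; z points along the fingers, y is the line along which they close (so a half turn about z gives the same grasp; the last joint's range is limited). The gripper opens to 88 mm and grips with 3 to 60 N. Pads are 18 mm wide; open, the fingers measure 123 mm over their backs; the gripper's body (75 mm by 187 mm) begins 45 mm behind the grasp point.
Start: joints at [-1.15, 0.689, -0.195, 1.565, 0.157, 0.902, -0.215], TCP at [0.236, 0.579, 0.205] pointing down, gripper open.
Joint ranges: [-3.01, 3.01], [-0.46, 2.08], [-1.47, 1.51], [0.13, 2.56], [-1, 4.14], [0.04, 2.09], [-2.66, 2.66]. Speed limits (rad/s): [2.57, 2.57, 3.14, 3.14, 3.14, 3.14, 3.14].

### API

Orientations are given as a unit quaternion [x, y, z, w].
In Python, from plant import r gives the robot as it stands.
- The arm moves only by the tool carry_out, never from a script. Its argument "plan" is a list of rows, each an object with "rot": the turn, a rotation vector about the tool's x, y, z in rad, a list of three; "xyz": the shift along the tool's x, y, z in m, a list of three; "grip": the closure in counts, from 0 (fully open) to 255 (shut). In form: [{"rot": [wx, wy, wz], "xyz": [dx, dy, dz], "grip": grip}, ...]. A call has 1 to 8 rows; each row is the pose to reach, as a shift and turn from the pose commanded when the call began, along the tool's axes at that moment; what a row does not reach only later rows make up. A row lasts 1/12 s, in which the tool goes at most 41.7 mm and 7.16 degrees, less where a joint would pass 70% of its speed; a pose out of reach is approached as far as the arm can. A call with a gripper value outside its range is refused whole. The fingers move at their own pace and stop on an object; "squeeze" is the grip in N (left out, the last holds). Time passes only in rows, so rows that repeat a pose let the fingers close. It gives the time, the measured TCP pose, the force, the opening and the grip force at its end, in the units of the state.
- r.get_state(): the state, without advancing time (a new reading comes with each control period).
- r.snapshot(name): name is "scene" or "top"; returns the picture (480x640x3 uint8, red, green, blue); there is no depth.
- r.camera_params(name): a dict with "fx", "fy", "cx", "cy" (pixels), "position" and "attitude" of the camera in the world. Camera axes: x right, y down, z forward; pixel columns grow to the right and rows downward; lengths in m; the calibration is good to about 2 mm. A picture is of the moment at which its call begins. camera_params takes no time and is no camera call.
- r.finish_job(): hands the job in; it is judged then, once.
The state is a dict: "clock": time; "q": joint angles; "qd": joint speeds; "joint_torque": joint torques, N m; "tool_pos": TCP position; "eef_rot": TCP orientation; "contact_force": force on the tool from outside, world axes, zero at the start; "moment": the same for the moment, N m; "opening": opening from 0.0 (shut) to 1.0 (fully open); "finger_force": force on a finger pad.
Only numpy, scipy, OpenCV 4.12 (cv2) and the standard library are available. Lean on these libraries where they do the work, as an engineer would, in place of code of your own. Each camera call takes 0.05 s, during which the arm holds its last target. There are 200 camera calls.

### The job

A thick steel washer has been dropped behind the fixed, bar-topped chip guard, beside a bolt and a disc without a hole. Take the hooked rod from its rest, drop its tip into the washer's hole and draw the washer out along the bench until you feel it come up against the stop bar; keep it pulled snug there for about a second, gently, with something like 5 to 10 newtons and never as much as 20, then lift the hook out, leaving the washer there, and lay the rod back on its rest the way it lay. Do not touch the washer with the fingers, do not strain against the guard with hook or arm, and leave everything else where it is.

Things in the scene. Friction and masses are not known exactly. Their poses are not given: they have to be found in the camera images.
- hook_grip (a point): Where to grip the hooked rod: on the axis of its square steel handle (112 x 20 x 20 mm), at the balance point 10 mm forward of the handle's middle. x points along the rod to the hook, z up as it lies. A 7 mm round rod goes on from the handle along the same axis and ends in an 8 mm round prong pointing straight down (the hook). 0.40 kg. It lies level, 46 mm above the bench.
- hook_tip (a point): The lower, flat end of the hook's prong: 170 mm forward (x) and 38 mm below hook_grip, same axes. At the start it hangs 8 mm above the bench.
- rest_seat (a point): Where hook_grip lies when the rod is in its fixed wooden rest, 46 mm above the bench; x points along the slot to the hook's side, z up. Two uprights (8 mm thick, centred 54 mm behind and 34 mm ahead of this point), tops 36 mm above the bench, with cheeks 9 mm higher that leave a slot 32 mm wide. Between the uprights 80 mm are free for fingers, above an 8 mm base.
- washer_center (a point): The dropped washer: centre of a plain steel ring 56 mm outside, hole 28 mm, 10 mm thick, 0.10 to 0.20 kg, flat on the bench; this point is 5 mm above the bench. Starts under the guard's roof, in one of three lanes.
- guard: The fixed chip guard of dark sheet steel; origin on the bench at the middle of its open mouth, x points inward, y across, z up. Inside 150 mm deep, 252 mm wide; roof of 6 mm bars along x every 32 mm, undersides 72 mm above the bench; a 6 mm strip crosses on top at the mouth. Outside, two runners 10 mm wide and high go from the mouth to x = -130 mm at y = +-128 mm.
- stop_range (a point): Middle of the range of the stop bar, on the bench, 90 mm outside the guard's mouth; axes as the guard's. The rigid steel bar, 12 mm thick along x and 10 mm high, lies across the whole width between the runners. Its face towards the mouth was clamped anywhere from x = -15 to +15 mm of this point; the setting is not measured. A washer against it has its centre 28 mm nearer the mouth.
- blank: Bystander: solid steel disc without a hole, 56 mm across, 10 mm thick, origin at the centre of its underside; lies under the guard in another lane.
- bolt: Bystander: short hex bolt standing on its head (head 26 mm across, 36 mm high in all), origin at the centre of its underside; stands under the guard in the third lane. Lanes lie at about y = -65, 0 and +65 mm of the guard.
- hammer: Bystander: hammer lying on the bench right of the middle, origin under its middle.
- chisel: Bystander: cold chisel 165 mm long, 12 mm thick, lying on the bench, origin under its middle.
- nut: Bystander: plain round steel bush 32 mm across, 13 mm high, on the bench near the robot, origin under its centre.
- jar: Bystander: amber jar, 72 mm across, 95 mm high, right of the rest, origin under its centre.
- block: Bystander: wooden block 110 x 70 x 45 mm at the left, origin under its centre.
- wrench: Bystander: wrench lying at the left, origin under its middle.
There are look-alikes about, which are no part of the job. What is meant by the part that bears rest_seat is not blue or green, and is the larger of those in its own colour.

How it is judged:
On the way, in this order (a step that is already met when the one before it is completed fails the run):
1. the hook's tip is down in the washer's hole under the guard (horizontal distance between hook_tip and washer_center below 0.014 m and height (world z) of hook_tip below 0.009 m and x of washer_center in the frame of guard above 0 m), for 0.05 s.
2. the hook keeps the washer pulled snug against the stop bar: at least 2 N on the bar for half a second (contact force between hook and washer above 2 N and contact force between washer and guard above 2 N and x of washer_center in the frame of guard below -0.044 m), for 0.5 s.
At the end, for the whole second after the job is handed in: The washer lies flat and still on the bench outside the guard's mouth, before the stop bar (centre 36 to 82 mm out), and the rod lies still and level in the slots of its rest, hook the same way as at the start, hook_grip within 18 mm of rest_seat and 42 to 50 mm above the bench (x of washer_center in the frame of guard between -0.082 and -0.036 m and height (world z) of washer_center below 0.008 m and angle between washer_center's own z axis and vertical below 0.1 rad and linear speed of each of washer, hook below 0.01 m/s and horizontal distance between hook_grip and rest_seat below 0.018 m and height (world z) of hook_grip between 0.042 and 0.05 m and angle between the x axis of hook_grip and the x axis of rest_seat, either way round below 0.2 rad and x of hook_tip in the frame of rest_seat above 0.1 m and angle between hook_grip's own z axis and vertical below 0.12 rad); the robot touches nothing.
It fails at once if the washer is pulled or pressed with 20 N or more, by the hook or on the stop bar or guard (contact force between hook and washer above 20 N or contact force between washer and guard above 20 N).
It fails at once if the hook, arm or gripper strains against the guard with 20 N or more (contact force between any of hook, the arm, the fingers and guard above 20 N).
It fails at once if the fingers touch the washer (contact force between the fingers and washer above 0.5 N).
It fails at once if the disc or the bolt is shifted more than 15 mm (distance of any of blank, bolt from where it was at the start of the episode above 0.015 m).
It fails at once if a bystander on the bench is shifted more than 30 mm (distance of any of hammer, chisel, nut, jar, block, wrench from where it was at the start of the episode above 0.03 m).
It also fails if it takes over 69 s, if anything falls off the work surface, if the arm or the gripper's body presses on something with over 40 N, if the wrist force passes 120 N, or if a joint passes its speed limit or range.

## Working session

There is one attempt and no reset: what is moved stays moved. The work goes in short steps, Python scripts to look and compute and a tool call to move; the robot and the scene stay as the last step left them, time stands still between calls to the robot, and variables do not carry over. Pictures are saved under pics/ and viewed, at most 10 in all, crops included, and the job is handed in when it is done.

Besides the shell and the picture viewer there is one more tool, called after "Emit:" as a command line: name --argument value ..., lists and objects as JSON in quotes. carry_out: Moves the arm, as the interface text tells. Its arguments: {"type":"object","properties":{"plan":{"type":"array"},"squeeze":{"type":"number"}},"required":["plan"]}

```bash
mkdir -p pics; ls; python3 - <<'E'
from plant import r
import cv2
for n in("scene","top"):
    im=r.snapshot(n); cv2.imwrite(f"pics/{n}0.png",im[:,:,::-1]); print(n,r.camera_params(n))
s=r.get_state(); print({k:s[k] for k in("clock","tool_pos","eef_rot","opening","contact_force")})
E
```

```text
pics
scene {'fx': 487.3458324178211, 'fy': 487.3458324178211, 'cx': 315.23335088286757, 'cy': 237.35641284096045, 'position': array([1.1058448 , 0.45038502, 0.96124536]), 'attitude': array([ 0.42662216,  0.83481637, -0.31120516, -0.15564868])}
top {'fx': 460.3174352596382, 'fy': 460.3174352596382, 'cx': 317.68903542976545, 'cy': 234.27870770690998, 'position': array([ 0.31717825, -0.03253535,  1.04529632]), 'attitude': array([ 0.71398499, -0.69417681,  0.05999346, -0.06888239])}
{'clock': 0.1, 'tool_pos': array([0.23558515, 0.57825761, 0.20472016]), 'eef_rot': array([ 1.92162989e-01,  9.81362704e-01, -7.88381210e-04, -8.77317844e-05]), 'opening': 0.9992744627833979, 'contact_force': array([ 0.05742471, -0.25123823,  0.32650597])}
```

View pics/scene0.png

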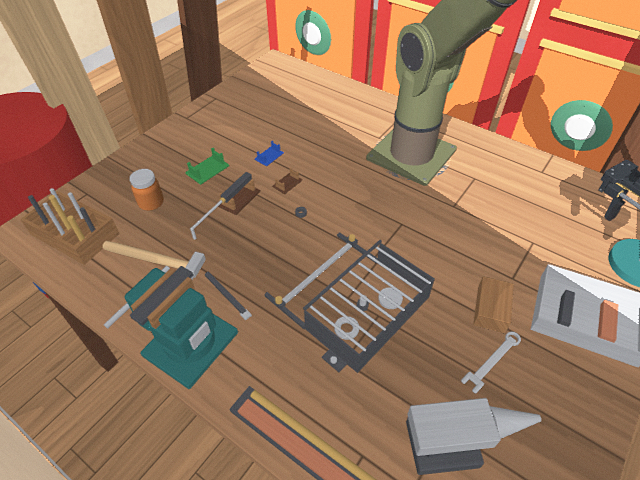

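View pics/top0.png

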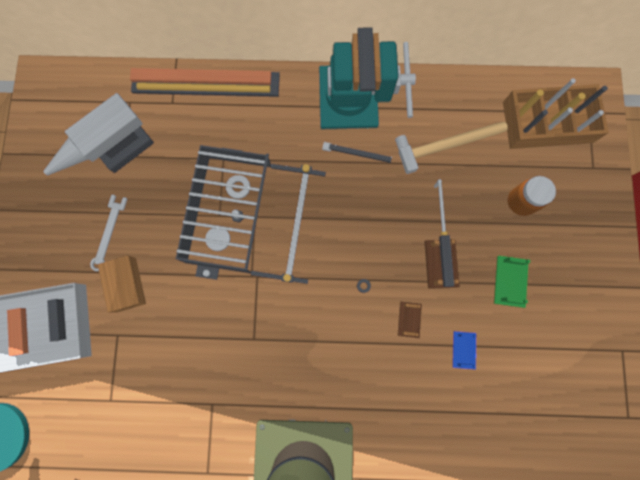

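The scene view shows the guard at about (370,305), with the washer at (347,327), the blank at (390,298) and the bolt between them. The rod is on the brown rest at (240,195). The top view shows the washer at (237,186), the blank at (217,238), the stop bar from (306,168) to (288,277), and the rod from (447,262) to its hook at (440,182). I'll crop closer next.

```bash
python3 - <<'E'
import cv2,numpy as np
t=cv2.imread("pics/top0.png"); s=cv2.imread("pics/scene0.png")
z=lambda a:cv2.resize(a,None,fx=4,fy=4,interpolation=cv2.INTER_CUBIC)
cv2.imwrite("pics/c1.png",z(np.hstack([t[140:290,175:315],t[170:320,415:475]])))
cv2.imwrite("pics/c2.png",z(s[230:375,260:440]))
E
```

```text
(no output)
```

View pics/c1.png

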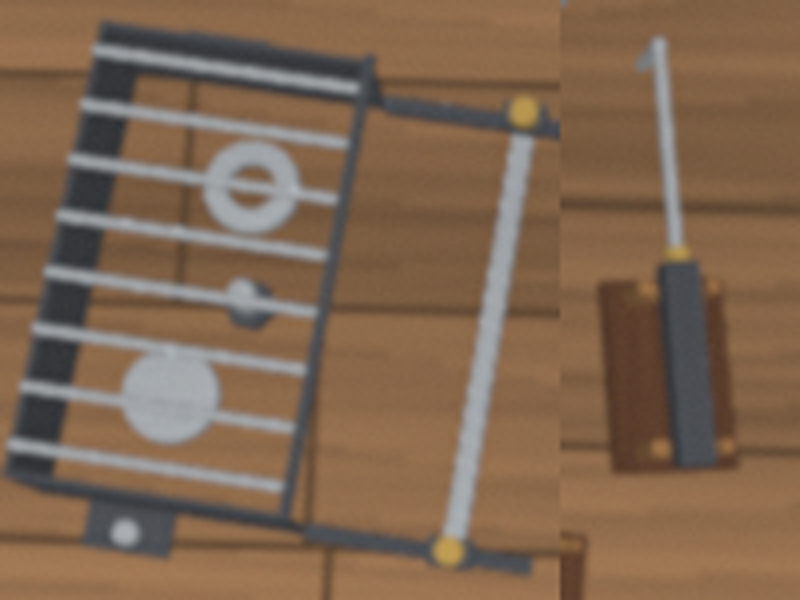

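View pics/c2.png

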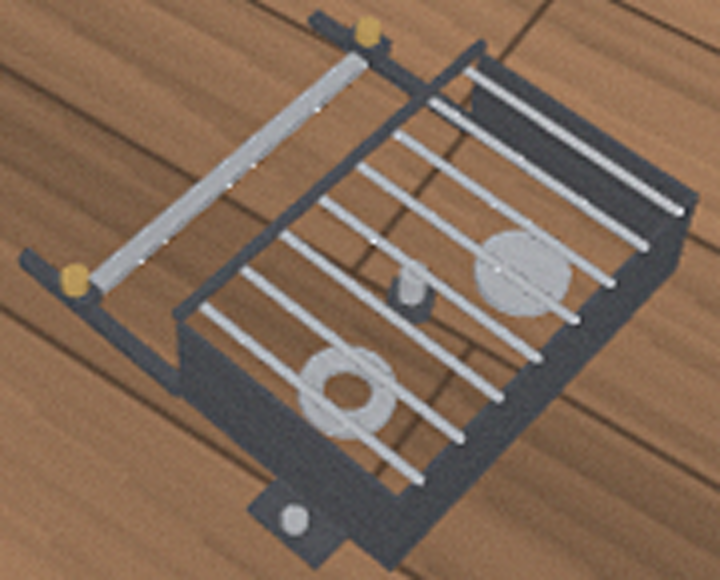

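The crops show the washer's hole centred at about (251,188) in the top crop and (347,392) in the scene crop. The mouth-facing edge of the stop bar runs (512,137)–(445,537). The handle lies in the larger brown rest. Now I'll cast rays.

```bash
cat > h.py <<'E'
import numpy as np
from scipy.spatial.transform import Rotation as R
from plant import r
def ray(n,p):
    c=r.camera_params(n); d=R.from_quat(c["attitude"]).apply([(p[0]-c["cx"])/c["fx"],(p[1]-c["cy"])/c["fy"],1])
    return np.array(c["position"]),d/np.linalg.norm(d)
def plane(n,p,z):
    o,d=ray(n,p); return o+d*(z-o[2])/d[2]
def tri(p,q):
    o,d=ray("top",p); a,b=ray("scene",q)
    k=np.linalg.lstsq(np.c_[d,-b],a-o,rcond=None)[0]
    x,y=o+k[0]*d,a+k[1]*b
    return (x+y)/2,np.linalg.norm(x-y)
E
python3 - <<'E'
from h import *
np.set_printoptions(precision=4,suppress=True)
A=lambda x,y:((x+.5)/4-.5+175,(y+.5)/4-.5+140)
B=lambda x,y:((x-560+.5)/4-.5+415,(y+.5)/4-.5+170)
C=lambda x,y:((x+.5)/4-.5+260,(y+.5)/4-.5+230)
print("washer",plane("top",A(251,188),.01),plane("scene",C(347,392),.01),tri(A(251,188),C(347,392)))
print("blank",plane("top",A(171,395),.01),plane("scene",C(523,273),.01))
for n,a,c in(("gold far",(523,110),(76,280)),("gold near",(448,550),(368,32)),("mouth strip far",(369,62),(181,315)),("mouth strip near",(288,515),(480,45))):
    print(n,tri(A(*a),C(*c)))
print("bar face",[plane("top",A(*p),.01) for p in((512,137),(445,537))],[plane("scene",C(*p),.01) for p in((372,68),(104,291))])
print("bars mouth",[plane("top",A(*p),.078) for p in((358,89),(281,488))],[plane("scene",C(*p),.078) for p in((204,308),(468,70))])
print("bars back",[plane("top",A(*p),.078) for p in((97,49),(11,443))],[plane("scene",C(*p),.078) for p in((421,481),(682,212))])
print("handle",[plane("top",B(*p),.056) for p in((660,262),(698,260),(715,465),(677,468))])
print("rod",[plane("top",B(*p),.0495) for p in((676,245),(659,42))])
print("cheeks",[plane("top",B(*p),.045) for p in((648,287),(711,285),(660,447),(722,447))])
E
```

```text
washer [0.6161 0.1742 0.01  ] [0.62   0.1764 0.01  ] (array([0.6175, 0.1751, 0.0052]), np.float64(0.00010233867576083094))
blank [0.4923 0.2126 0.01  ] [0.4946 0.2158 0.01  ]
gold far (array([0.6604, 0.0167, 0.0303]), np.float64(0.0016508706611474608))
gold near (array([0.4064, 0.0491, 0.0284]), np.float64(0.0005686451501429013))
mouth strip far (array([0.6691, 0.0996, 0.0808]), np.float64(0.0006285328831909222))
mouth strip near (array([0.4172, 0.1306, 0.0821]), np.float64(0.0026448398157270948))
bar face [array([0.6511, 0.0228, 0.01  ]), array([0.4154, 0.0524, 0.01  ])] [array([0.4162, 0.06  , 0.01  ]), array([0.6467, 0.0258, 0.01  ])]
bars mouth [array([0.6545, 0.105 , 0.078 ]), array([0.4325, 0.1347, 0.078 ])] [array([0.6568, 0.1061, 0.078 ]), array([0.4338, 0.1345, 0.078 ])]
bars back [array([0.674 , 0.2509, 0.078 ]), array([0.4526, 0.28  , 0.078 ])] [array([0.6753, 0.2539, 0.078 ]), array([0.4521, 0.2834, 0.078 ])]
handle [array([ 0.5049, -0.283 ,  0.056 ]), array([ 0.5066, -0.3037,  0.056 ]), array([ 0.3955, -0.3102,  0.056 ]), array([ 0.3933, -0.29  ,  0.056 ])]
rod [array([ 0.5159, -0.2936,  0.0495]), array([ 0.6317, -0.2865,  0.0495])]
cheeks [array([ 0.4929, -0.279 ,  0.045 ]), array([ 0.4949, -0.3135,  0.045 ]), array([ 0.4052, -0.2839,  0.045 ]), array([ 0.4062, -0.3173,  0.045 ])]
```

Everything fits the given sizes: the handle is 111 mm long, the uprights are 88 mm apart, the washer lies at y_g ≈ −66 mm and the bars are 148 mm long. Next I'll add a move helper.

```bash
cat >> h.py <<'E'
def pose(p,yaw):  # tool down, tool x along yaw
    return np.array(p),R.from_euler("z",yaw)*R.from_euler("x",np.pi)
def move(p,yaw,frm=None):  # shift and turn in tool axes to TCP p, yaw
    s=r.get_state(); p0,R0=frm or (np.array(s["tool_pos"]),R.from_quat(s["eef_rot"]))
    q,Q=pose(p,yaw)
    print("xyz",np.round(R0.inv().apply(q-p0),4),"rot",np.round((R0.inv()*Q).as_rotvec(),4)); return q,Q
E
python3 - <<'E'
from h import *
y=np.radians
a=move([.47,.30,.21],y(106))
b=move([.50,-.02,.21],y(52),a)
c=move([.46,-.296,.16],y(3.6),b)
E
```

```text
xyz [-0.3221 -0.1693 -0.005 ] rot [-1.400e-03  8.000e-04  9.048e-01]
xyz [-0.3159 -0.0594 -0.    ] rot [ 0.     -0.      0.9425]
xyz [-0.2421  0.1384  0.05  ] rot [ 0.     -0.      0.8447]
```

Emit:
carry_out --plan '[{"rot":[0,0,0.11],"xyz":[-0.035,-0.018,0],"grip":0},{"rot":[0,0,0.22],"xyz":[-0.07,-0.037,0],"grip":0},{"rot":[0,0,0.34],"xyz":[-0.105,-0.055,0],"grip":0},{"rot":[0,0,0.45],"xyz":[-0.14,-0.074,0],"grip":0},{"rot":[0,0,0.56],"xyz":[-0.175,-0.092,0],"grip":0},{"rot":[0,0,0.67],"xyz":[-0.21,-0.11,0],"grip":0},{"rot":[0,0,0.79],"xyz":[-0.25,-0.13,0],"grip":0},{"rot":[0,0,0.9],"xyz":[-0.28,-0.148,0],"grip":0}]' --squeeze 60

```text
clock: 0.77
tool_pos: [0.4407, 0.3341, 0.2053]
eef_rot: [0.603, 0.798, -0.0, 0.0]
contact_force: [1.1, 0.0, 0.3]
opening: 0.996
finger_force: 0.0
```

```bash
python3 - <<'E'
from h import *
y=np.radians
print(r.get_state()["q"])
b=move([.50,.02,.21],y(52)); c=move([.46,-.296,.16],y(3.6),b)
E
```

```text
[-0.75138663  0.59133122  0.0313564   1.79291122 -0.0247194   0.75766133
 -0.42986956]
xyz [-0.3183 -0.0291 -0.0046] rot [4.000e-04 3.000e-04 9.407e-01]
xyz [-0.2736  0.163   0.05  ] rot [ 0.     -0.      0.8447]
```

Emit:
carry_out --plan '[{"rot":[0,0,0.12],"xyz":[-0.04,-0.004,0],"grip":0},{"rot":[0,0,0.24],"xyz":[-0.08,-0.008,0],"grip":0},{"rot":[0,0,0.36],"xyz":[-0.12,-0.012,0],"grip":0},{"rot":[0,0,0.48],"xyz":[-0.16,-0.016,0],"grip":0},{"rot":[0,0,0.6],"xyz":[-0.2,-0.02,0],"grip":0},{"rot":[0,0,0.72],"xyz":[-0.24,-0.024,0],"grip":0},{"rot":[0,0,0.84],"xyz":[-0.28,-0.028,0],"grip":0},{"rot":[0,0,0.94],"xyz":[-0.315,-0.029,0],"grip":0}]'

```text
clock: 1.43
tool_pos: [0.4991, 0.0227, 0.2054]
eef_rot: [0.899, 0.438, -0.001, 0.0]
contact_force: [1.0, -1.1, 0.2]
opening: 1.001
finger_force: 0.0
```

```bash
python3 - <<'E'
from h import *
y=np.radians
c=move([.46,-.296,.16],y(3.6))
E
```

```text
xyz [-0.2751  0.1655  0.0456] rot [2.000e-04 1.100e-03 8.446e-01]
```

Emit:
carry_out --plan '[{"rot":[0,0,0.11],"xyz":[-0.034,0.021,0.005],"grip":0},{"rot":[0,0,0.22],"xyz":[-0.068,0.042,0.01],"grip":0},{"rot":[0,0,0.33],"xyz":[-0.102,0.063,0.015],"grip":0},{"rot":[0,0,0.44],"xyz":[-0.136,0.083,0.02],"grip":0},{"rot":[0,0,0.55],"xyz":[-0.17,0.104,0.025],"grip":0},{"rot":[0,0,0.66],"xyz":[-0.205,0.125,0.03],"grip":0},{"rot":[0,0,0.77],"xyz":[-0.24,0.146,0.04],"grip":0},{"rot":[0,0.001,0.845],"xyz":[-0.275,0.1655,0.045],"grip":0}]'

```text
clock: 2.1
tool_pos: [0.4625, -0.2945, 0.1593]
eef_rot: [0.999, 0.033, 0.0, -0.001]
contact_force: [1.2, 1.0, -0.4]
opening: 1.005
finger_force: 0.0
```

Emit:
carry_out --plan '[{"rot":[0,0,0],"xyz":[0,0,0],"grip":0},{"rot":[0,0,0],"xyz":[0,0,0],"grip":0},{"rot":[0,0,0],"xyz":[0,0,0],"grip":0}]'

```text
clock: 2.35
tool_pos: [0.4629, -0.2923, 0.1599]
eef_rot: [0.999, 0.035, 0.0, -0.001]
contact_force: [-0.5, 1.2, 0.0]
opening: 1.0
finger_force: 0.0
```

```bash
python3 - <<'E'
from h import *
import cv2
y=np.radians
print(r.get_state()["q"],r.get_state()["contact_force"])
c=move([.46,-.296,.027],y(3.6))
E
```

```text
[ 0.23808941  0.68809569  0.41139749  1.86662272 -0.42176347  0.67445971
 -0.59986247] [-0.45927181  1.16148474  0.0177989 ]
xyz [-0.0032  0.0037  0.1329] rot [-0.002  -0.0002  0.0076]
```

Emit:
carry_out --plan '[{"rot":[-0.002,0,0.007],"xyz":[-0.003,0.004,0.03],"grip":0},{"rot":[-0.002,0,0.007],"xyz":[-0.003,0.004,0.06],"grip":0},{"rot":[-0.002,0,0.007],"xyz":[-0.003,0.004,0.085],"grip":0},{"rot":[-0.002,0,0.007],"xyz":[-0.003,0.004,0.105],"grip":0},{"rot":[-0.002,0,0.007],"xyz":[-0.003,0.004,0.12],"grip":0},{"rot":[-0.002,0,0.007],"xyz":[-0.003,0.004,0.13],"grip":0},{"rot":[-0.002,0,0.007],"xyz":[-0.003,0.004,0.133],"grip":0},{"rot":[-0.002,0,0.007],"xyz":[-0.003,0.004,0.133],"grip":0}]'

```text
clock: 3.02
tool_pos: [0.4609, -0.296, 0.0271]
eef_rot: [0.999, 0.032, 0.0, 0.0]
contact_force: [0.0, -0.0, -0.2]
opening: 1.001
finger_force: 0.0
```

```bash
python3 - <<'E'
from h import *
import cv2
c=move([.46,-.296,.027],np.radians(3.6))
a=r.snapshot("top")[:,:,::-1][160:310,400:500]; b=r.snapshot("scene")[:,:,::-1][140:290,160:260]
cv2.imwrite("pics/g.png",cv2.resize(np.hstack([a,b]),None,fx=4,fy=4,interpolation=cv2.INTER_CUBIC))
E
```

```text
xyz [-0.0008 -0.0001  0.0001] rot [ 0.0004 -0.0006  0.0019]
```

View pics/g.png

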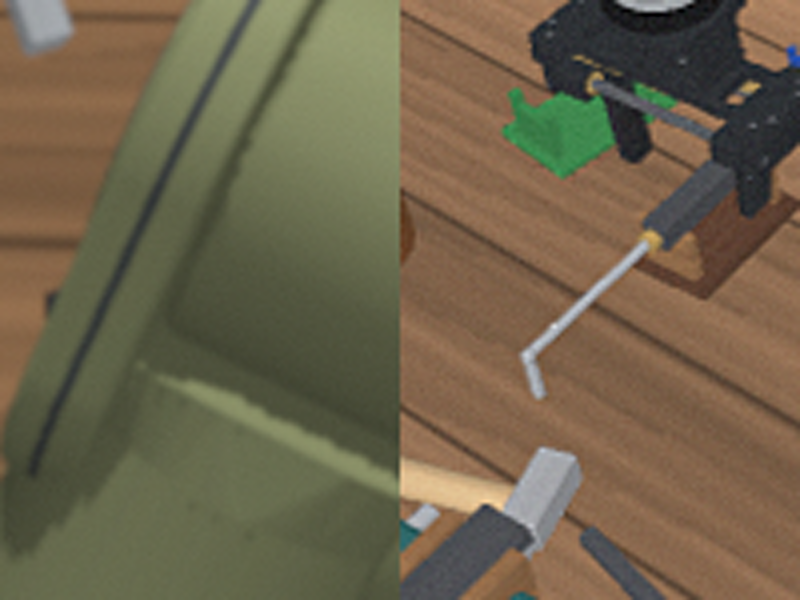

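In the scene crop the fingers straddle the handle, and the hook's prong tip is at about (540,395). The arm hides the rod in the top view. I'll close the fingers.

Emit:
carry_out --plan '[{"rot":[0,0,0],"xyz":[0,0,0],"grip":120},{"rot":[0,0,0],"xyz":[0,0,0],"grip":160},{"rot":[0,0,0],"xyz":[0,0,0],"grip":180},{"rot":[0,0,0],"xyz":[0,0,0],"grip":200},{"rot":[0,0,0],"xyz":[0,0,0],"grip":255},{"rot":[0,0,0],"xyz":[0,0,0],"grip":255},{"rot":[0,0,0],"xyz":[0,0,0],"grip":255},{"rot":[0,0,0],"xyz":[0,0,0],"grip":255}]' --squeeze 60

```text
clock: 3.78
tool_pos: [0.4605, -0.2973, 0.0274]
eef_rot: [1.0, 0.031, 0.0, 0.001]
contact_force: [0.4, 1.2, 1.5]
opening: 0.418
finger_force: 0.0
```

Emit:
carry_out --plan '[{"rot":[0,0,0],"xyz":[0,0,0],"grip":255},{"rot":[0,0,0],"xyz":[0,0,0],"grip":255},{"rot":[0,0,0],"xyz":[0,0,0],"grip":255},{"rot":[0,0,0],"xyz":[0,0,0],"grip":255}]'

```text
clock: 4.12
tool_pos: [0.4605, -0.2973, 0.0273]
eef_rot: [1.0, 0.031, 0.0, 0.001]
contact_force: [0.3, -0.1, -0.2]
opening: 0.122
finger_force: 0.0
```

Emit:
carry_out --plan '[{"rot":[0,0,0],"xyz":[0,0,-0.01],"grip":255},{"rot":[0,0,0],"xyz":[0,0,-0.02],"grip":255},{"rot":[0,0,0],"xyz":[0,0,-0.04],"grip":255},{"rot":[0,0,0],"xyz":[0,0,-0.06],"grip":255},{"rot":[0,0,0],"xyz":[0,0,-0.08],"grip":255},{"rot":[0,0,0],"xyz":[0,0,-0.1],"grip":255},{"rot":[0,0,0],"xyz":[0,0,-0.1],"grip":255},{"rot":[0,0,0],"xyz":[0,0,-0.1],"grip":255}]'

```text
clock: 4.78
tool_pos: [0.4612, -0.2976, 0.129]
eef_rot: [1.0, 0.031, 0.002, 0.002]
contact_force: [0.5, 0.2, -0.8]
opening: 0.008
finger_force: 0.0
```

The fingers closed past 20 mm, so the handle was not between them. I'll look and find out why.

```bash
cat >> h.py <<'E'
def proj(n,p):
    c=r.camera_params(n); v=R.from_quat(c["attitude"]).inv().apply(np.array(p)-c["position"])
    return np.array([c["cx"]+c["fx"]*v[0]/v[2],c["cy"]+c["fy"]*v[1]/v[2]])
E
python3 - <<'E'
from h import *
import cv2
for p in ([.4609,-.296,.027],[.46,-.296,.046],[.46,-.252,.027],[.46,-.34,.027],[.63,-.2856,.008],[.45,-.2967,.056]): 
    q=proj("scene",p); print(p,q,(q-[160,140])*4+[400,0])
s=r.get_state();print(s["tool_pos"],s["opening"],proj("scene",s["tool_pos"]))
b=r.snapshot("scene")[:,:,::-1][110:260,150:340]
cv2.imwrite("pics/g2.png",cv2.resize(b,None,fx=4,fy=4,interpolation=cv2.INTER_CUBIC))
E
```

```text
[0.4609, -0.296, 0.027] [235.04861331 194.47105002] [700.19445324 217.88420006]
[0.46, -0.296, 0.046] [234.35904568 189.2441248 ] [697.43618271 196.9764992 ]
[0.46, -0.252, 0.027] [247.39284031 200.91867932] [749.57136125 243.67471727]
[0.46, -0.34, 0.027] [223.45187475 187.81659859] [653.80749902 191.26639437]
[0.63, -0.2856, 0.008] [194.8313375  238.72734445] [539.32535    394.90937781]
[0.45, -0.2967, 0.056] [236.17295   184.3726231] [704.69179999 177.49049239]
[ 0.46122453 -0.29763366  0.12903565] 0.007954173990448546 [229.34275065 165.87573741]
```

View pics/g2.png

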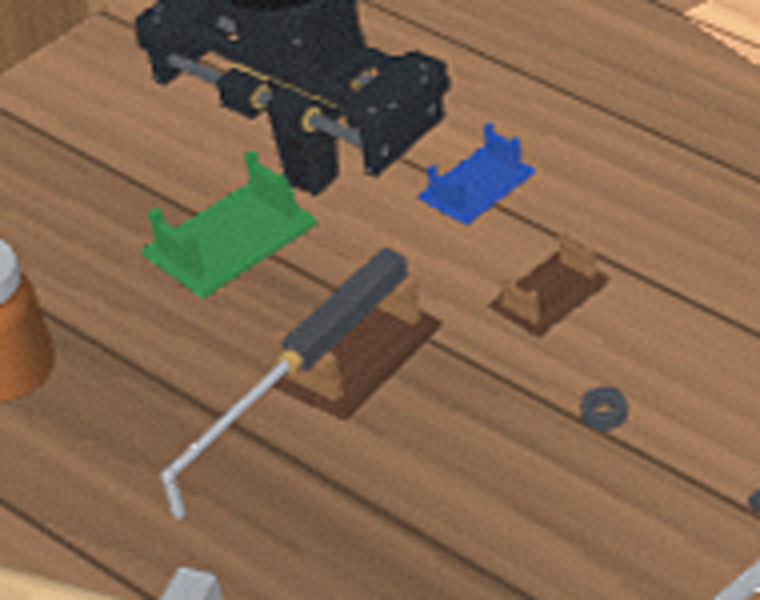

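The crop shows the rod undisturbed on its rest. The shut fingertips are at about (228.5,157), but the reported TCP projects to (229,166), so the fingers really sit about 30 mm higher than reported. I'll check this against the starting picture without viewing it.

```bash
python3 - <<'E'
from h import *
import cv2
P=np.array([.23558,.57826,.20472]); Y=np.array([.377,.925,0]); X=np.array([-.926,.377,0])
for o in (0,.03):
    for k in(-1,1):
        print(o,k,[np.round(proj("scene",P+Y*k*.053+X*j*.009+[0,0,o])) for j in(-1,1)])
im=cv2.imread("pics/scene0.png"); m=(im.max(2)<75)[150:250,580:640]
n,l,st,c=cv2.connectedComponentsWithStats(m.astype(np.uint8)); print(st[1:][st[1:,4]>20]+[580,150,0,0,0])
print("\n".join("".join(".#"[v] for v in row) for row in m[10:80]))
E
```

```text
0 -1 [array([597., 230.]), array([603., 226.])]
0 1 [array([644., 264.]), array([649., 260.])]
0.03 -1 [array([604., 220.]), array([610., 216.])]
0.03 1 [array([652., 255.]), array([657., 251.])]
[[599 150  41  71 857]
 [621 163   7  11  24]
 [607 166  13   8  34]]Traceback (most recent call last):
  File "<stdin>", line 9, in <module>
  File "<stdin>", line 9, in <genexpr>
  File "<stdin>", line 9, in <genexpr>
TypeError: string indices must be integers, not 'numpy.bool'
```

```bash
python3 - <<'E'
from h import *
im=r.snapshot("scene"); m=(im.max(2)<75)[130:164,212:246]
for i,row in enumerate(m): print(130+i,"".join(".#"[int(v)] for v in row))
p=np.array(r.get_state()["tool_pos"]); t=np.radians(3.6); X=np.array([np.cos(t),np.sin(t),0]);Y=np.array([-X[1],X[0],0])
for o in(.028,.032):
    print(o,[np.round(proj("scene",p+X*i*.009+Y*j*.0175+[0,0,o]),1) for i,j in((1,-1),(1,1),(-1,1),(-1,-1))])
E
```

```text
130 #####...##################.....###
131 ###.####..################...#####
132 ##....####..##############...#####
133 #.....#######..###################
134 #.....#########...################
135 #....############...##############
136 #....###############...###########
137 ##...##########...#############.##
138 ###...########.....############.##
139 .#....########.....#####.#########
140 ......########.......##..#########
141 ......########...........#########
142 .......#######..............######
143 .......#########.####.......######
144 .......###############......######
145 .......###############.......#####
146 ........##############......######
147 ........##############.......#####
148 ........##############.......#####
149 .........#############.......#####
150 .........##############.......####
151 .........#############........####
152 .........##############.......####
153 ..........#############.......####
154 .........#############............
155 ..........############............
156 ...........#########..............
157 ..............#####...............
158 ...............###................
159 ..................................
160 ..................................
161 ..................................
162 ..................................
163 ..................................
0.028 [array([220.9, 157.5]), array([231.6, 162.3]), array([236.1, 158.3]), array([225.4, 153.6])]
0.032 [array([220.6, 156.3]), array([231.4, 161.1]), array([235.9, 157.1]), array([225.1, 152.4])]
```

The start view shows the same offset: the real fingertips are about 30–35 mm above the reported TCP. That also explains the miss, since the handle top is at 56 mm. Horizontally it agrees to about 2 mm. I'll open, descend about 33 mm deeper and grip again.

Emit:
carry_out --plan '[{"rot":[0,0,0],"xyz":[0,0,0],"grip":0},{"rot":[0,0,0],"xyz":[0,0,0],"grip":0},{"rot":[0,0,0],"xyz":[0,0,0],"grip":0},{"rot":[0,0,0],"xyz":[0,0,0],"grip":0},{"rot":[0,0,0],"xyz":[0,0,0],"grip":0},{"rot":[0,0,0],"xyz":[0,0,0],"grip":0},{"rot":[0,0,0],"xyz":[0,0,0],"grip":0},{"rot":[0,0,0],"xyz":[0,0,0],"grip":0}]'

```text
clock: 5.55
tool_pos: [0.4604, -0.2972, 0.1274]
eef_rot: [1.0, 0.031, 0.0, 0.001]
contact_force: [-0.2, 1.4, -0.3]
opening: 0.586
finger_force: 0.0
```

Emit:
carry_out --plan '[{"rot":[0,0,0],"xyz":[0,0,0],"grip":0},{"rot":[0,0,0],"xyz":[0,0,0],"grip":0},{"rot":[0,0,0],"xyz":[0,0,0.02],"grip":0},{"rot":[0,0,0],"xyz":[0,0,0.04],"grip":0},{"rot":[0,0,0],"xyz":[0,0,0.06],"grip":0},{"rot":[0,0,0],"xyz":[0,0,0.08],"grip":0},{"rot":[0,0,0],"xyz":[0,0,0.095],"grip":0},{"rot":[0,0,0],"xyz":[0,0,0.1],"grip":0}]'

```text
clock: 6.22
tool_pos: [0.4595, -0.2965, 0.0254]
eef_rot: [1.0, 0.031, -0.001, -0.0]
contact_force: [0.1, -0.5, 0.3]
opening: 1.002
finger_force: 0.0
```

Emit:
carry_out --plan '[{"rot":[0,0,0],"xyz":[0,0.001,0.006],"grip":0},{"rot":[0,0,0],"xyz":[0,0,0.012],"grip":0},{"rot":[0,0,0],"xyz":[0,0,0.018],"grip":0},{"rot":[0,0,0],"xyz":[0,0,0.024],"grip":0},{"rot":[0,0,0],"xyz":[0,0,0.03],"grip":0},{"rot":[0,0,0],"xyz":[0,0,0.033],"grip":0},{"rot":[0,0,0],"xyz":[0,0,0.033],"grip":0}]'

```text
clock: 6.8
tool_pos: [0.4603, -0.2971, -0.0062]
eef_rot: [1.0, 0.031, 0.0, 0.0]
contact_force: [-0.8, 0.7, 0.3]
opening: 1.002
finger_force: 0.0
```

Reported z is −0.006 with no contact, which confirms the height offset. Closing now.

Emit:
carry_out --plan '[{"rot":[0,0,0],"xyz":[0,0,0],"grip":255},{"rot":[0,0,0],"xyz":[0,0,0],"grip":255},{"rot":[0,0,0],"xyz":[0,0,0],"grip":255},{"rot":[0,0,0],"xyz":[0,0,0],"grip":255},{"rot":[0,0,0],"xyz":[0,0,0],"grip":255},{"rot":[0,0,0],"xyz":[0,0,0],"grip":255},{"rot":[0,0,0],"xyz":[0,0,0],"grip":255},{"rot":[0,0,0],"xyz":[0,0,0],"grip":255}]' --squeeze 60

```text
clock: 7.47
tool_pos: [0.4606, -0.2974, -0.0056]
eef_rot: [1.0, 0.031, 0.001, 0.001]
contact_force: [-0.1, 0.1, -0.6]
opening: 0.423
finger_force: 0.0
```

Emit:
carry_out --plan '[{"rot":[0,0,0],"xyz":[0,0,0],"grip":255},{"rot":[0,0,0],"xyz":[0,0,0],"grip":255},{"rot":[0,0,0],"xyz":[0,0,0],"grip":255},{"rot":[0,0,0],"xyz":[0,0,0],"grip":255},{"rot":[0,0,0],"xyz":[0,0,0],"grip":255}]'

```text
clock: 7.88
tool_pos: [0.4606, -0.2975, -0.0056]
eef_rot: [1.0, 0.031, 0.001, 0.001]
contact_force: [-0.3, -0.5, -0.4]
opening: 0.22
finger_force: 60.0
```

The grip holds at 19.4 mm and 60 N. Lifting.

Emit:
carry_out --plan '[{"rot":[0,0,0],"xyz":[0,0,-0.01],"grip":255},{"rot":[0,0,0],"xyz":[0,0,-0.03],"grip":255},{"rot":[0,0,0],"xyz":[0,0,-0.05],"grip":255},{"rot":[0,0,0],"xyz":[0,0,-0.07],"grip":255},{"rot":[0,0,0],"xyz":[0,0,-0.09],"grip":255},{"rot":[0,0,0],"xyz":[0,0,-0.11],"grip":255},{"rot":[0,0,0],"xyz":[0,0,-0.12],"grip":255},{"rot":[0,0,0],"xyz":[0,0,-0.12],"grip":255}]'

```text
clock: 8.55
tool_pos: [0.4613, -0.2978, 0.1164]
eef_rot: [1.0, 0.031, 0.002, 0.002]
contact_force: [0.2, 0.2, -4.2]
opening: 0.218
finger_force: 60.0
```

```bash
python3 - <<'E'
from h import *
y=np.radians
# washer, guard axes
u=np.array([np.cos(y(82.6)),np.sin(y(82.6))]); m=np.array([.5427,.1125]); w=np.array([.618,.1753])
for k in(-.06,-.01,0.0): print(k, w+u*(k-.17))
print(r.get_state()["contact_force"])
# via: far outside the mouth, high
v=w+u*(-.17-.14); print("via",v)
a=move([.52,-.2,.12],y(45)); b=move([v[0],v[1],.12],y(82.6),a)
E
```

```text
-0.06 [ 0.58837701 -0.05278437]
-0.01 [ 0.59481679 -0.00320081]
0.0 [0.59610475 0.0067159 ]
[ 0.17336956  0.24808859 -4.20338641]
via [ 0.57807337 -0.13211806]
xyz [ 0.0647 -0.0939 -0.0036] rot [ 0.0048 -0.0023 -0.7225]
xyz [ 0.0891 -0.0069 -0.    ] rot [ 0.      0.     -0.6562]
```

Emit:
carry_out --plan '[{"rot":[0,0,-0.09],"xyz":[0.008,-0.012,0],"grip":255},{"rot":[0,0,-0.18],"xyz":[0.016,-0.024,0],"grip":255},{"rot":[0,0,-0.27],"xyz":[0.024,-0.036,0],"grip":255},{"rot":[0,0,-0.36],"xyz":[0.032,-0.048,0],"grip":255},{"rot":[0,0,-0.45],"xyz":[0.04,-0.06,0],"grip":255},{"rot":[0,0,-0.54],"xyz":[0.048,-0.072,0],"grip":255},{"rot":[0.002,-0.001,-0.63],"xyz":[0.056,-0.084,0],"grip":255},{"rot":[0.004,-0.002,-0.72],"xyz":[0.065,-0.094,0],"grip":255}]'

```text
clock: 9.22
tool_pos: [0.5183, -0.1976, 0.1129]
eef_rot: [0.923, 0.384, -0.002, -0.003]
contact_force: [-0.4, 0.6, -3.5]
opening: 0.217
finger_force: 60.0
```

```bash
python3 - <<'E'
from h import *
move([.578,-.132,.10],np.radians(82.6))
E
```

```text
xyz [ 0.0886 -0.0039  0.0128] rot [-6.500e-03 -3.000e-04 -6.538e-01]
```

Emit:
carry_out --plan '[{"rot":[0,0,-0.09],"xyz":[0.012,-0.001,0],"grip":255},{"rot":[0,0,-0.18],"xyz":[0.024,-0.001,0],"grip":255},{"rot":[0,0,-0.27],"xyz":[0.036,-0.002,0.002],"grip":255},{"rot":[0,0,-0.36],"xyz":[0.048,-0.002,0.004],"grip":255},{"rot":[0,0,-0.45],"xyz":[0.06,-0.003,0.006],"grip":255},{"rot":[-0.003,0,-0.54],"xyz":[0.072,-0.003,0.008],"grip":255},{"rot":[-0.006,0,-0.61],"xyz":[0.083,-0.004,0.01],"grip":255},{"rot":[-0.006,0,-0.654],"xyz":[0.0885,-0.004,0.012],"grip":255}]'

```text
clock: 9.88
tool_pos: [0.5791, -0.1318, 0.1007]
eef_rot: [0.751, 0.66, 0.001, 0.0]
contact_force: [-0.3, 0.1, -5.2]
opening: 0.218
finger_force: 60.0
```

Emit:
carry_out --plan '[{"rot":[0,0,0],"xyz":[0,0,0],"grip":255},{"rot":[0,0,0],"xyz":[0,0,0],"grip":255}]'

```text
clock: 10.05
tool_pos: [0.5783, -0.1342, 0.1013]
eef_rot: [0.753, 0.658, -0.0, 0.001]
contact_force: [-0.2, -0.5, -3.8]
opening: 0.215
finger_force: 60.0
```

```bash
python3 - <<'E'
from h import *
import cv2
s=r.get_state(); print(s["tool_pos"],s["eef_rot"])
p=np.array(s["tool_pos"]); X=R.from_quat(s["eef_rot"]).apply([1,0,0]); tip=p+.17*X; tip[2]=p[2]+.0137
print("tip est",tip,proj("top",tip),proj("scene",tip))
move([.578,-.132,.0063],np.radians(82.6))
z=lambda a:cv2.resize(a,None,fx=4,fy=4,interpolation=cv2.INTER_CUBIC)
cv2.imwrite("pics/v.png",z(np.hstack([r.snapshot("top")[:,:,::-1][130:280,220:320],r.snapshot("scene")[:,:,::-1][220:370,230:330]])))
E
```

```text
[ 0.57828673 -0.13417152  0.10133491] [ 7.53317084e-01  6.57657165e-01 -5.60083587e-05  6.48721640e-04]
tip est [0.60123233 0.03427276 0.11503491] [294.24650156 180.96485856] [299.04987798 263.60000351]
xyz [ 0.0022 -0.0007  0.095 ] rot [ 0.0009  0.0009 -0.0062]
```

View pics/v.png

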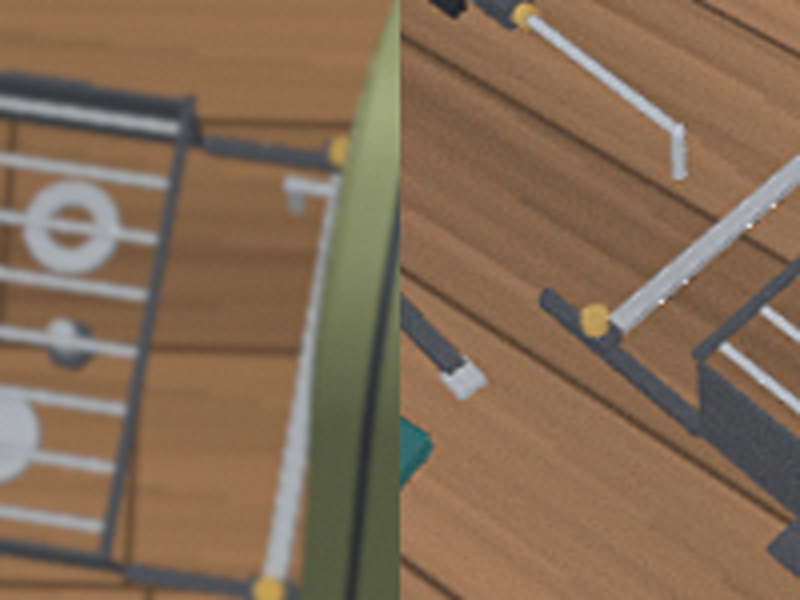

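The prong tip is at (293.6,181.6) in top and (299.4,263.9) in scene. Both are within 1 px of the tip I predict from the grip, so the hook geometry is confirmed. Next I'll descend in front of the mouth.

Emit:
carry_out --plan '[{"rot":[0,0,-0.006],"xyz":[0.005,-0.001,0.015],"grip":255},{"rot":[0,0,-0.006],"xyz":[0.01,-0.001,0.03],"grip":255},{"rot":[0,0,-0.006],"xyz":[0.015,-0.001,0.045],"grip":255},{"rot":[0,0,-0.006],"xyz":[0.02,-0.001,0.06],"grip":255},{"rot":[0,0,-0.006],"xyz":[0.022,-0.001,0.075],"grip":255},{"rot":[0,0,-0.006],"xyz":[0.022,-0.001,0.087],"grip":255},{"rot":[0,0,-0.006],"xyz":[0.022,-0.001,0.094],"grip":255},{"rot":[0,0,-0.006],"xyz":[0.022,-0.001,0.094],"grip":255}]'

```text
clock: 10.82
tool_pos: [0.5802, -0.113, 0.0069]
eef_rot: [0.751, 0.66, -0.0, 0.001]
contact_force: [-0.1, -0.5, -4.0]
opening: 0.222
finger_force: 60.0
```

Emit:
carry_out --plan '[{"rot":[0,0,0],"xyz":[0,0,0],"grip":255},{"rot":[0,0,0],"xyz":[0,0,0],"grip":255}]'

```text
clock: 10.98
tool_pos: [0.582, -0.1129, 0.0089]
eef_rot: [0.751, 0.66, 0.001, 0.002]
contact_force: [0.8, -0.2, -3.5]
opening: 0.217
finger_force: 60.0
```

```bash
cat >> h.py <<'E'
def tip():
    s=r.get_state(); p=np.array(s["tool_pos"]); X=R.from_quat(s["eef_rot"]).apply([1,0,0])
    t=p+.17*X; t[2]+=.0137; return t,np.degrees(np.arctan2(X[1],X[0])),s
E
python3 - <<'E'
from h import *
t,yw,s=tip(); print(t,yw,s["contact_force"])
u=np.array([np.cos(np.radians(82.6)),np.sin(np.radians(82.6))])
g=np.array([.6177,.1753])-.17*u
move([*g,.0063],np.radians(82.6))
E
```

```text
[0.60388216 0.05567902 0.02240885] 82.6203466353526 [ 0.75101384 -0.23758566 -3.45126795]
xyz [ 0.1204 -0.0017  0.0025] rot [0.0044 0.0013 0.0004]
```

Emit:
carry_out --plan '[{"rot":[0,0,0],"xyz":[0.012,0,0.001],"grip":255},{"rot":[0,0,0],"xyz":[0.03,0,0.001],"grip":255},{"rot":[0,0,0],"xyz":[0.05,-0.001,0.001],"grip":255},{"rot":[0,0,0],"xyz":[0.07,-0.001,0.001],"grip":255},{"rot":[0,0,0],"xyz":[0.09,-0.002,0.001],"grip":255},{"rot":[0,0,0],"xyz":[0.108,-0.002,0.001],"grip":255},{"rot":[0,0,0],"xyz":[0.12,-0.002,0.001],"grip":255},{"rot":[0,0,0],"xyz":[0.12,-0.002,0.001],"grip":255}]'

```text
clock: 11.65
tool_pos: [0.5957, 0.0127, 0.0075]
eef_rot: [0.749, 0.663, 0.002, 0.001]
contact_force: [-0.4, 1.4, -4.2]
opening: 0.218
finger_force: 60.0
```

Emit:
carry_out --plan '[{"rot":[0,0,0],"xyz":[0,0,0],"grip":255},{"rot":[0,0,0],"xyz":[0,0,0],"grip":255},{"rot":[0,0,0],"xyz":[0,0,0],"grip":255}]'

```text
clock: 11.9
tool_pos: [0.5946, 0.0047, 0.0072]
eef_rot: [0.752, 0.659, 0.0, 0.002]
contact_force: [0.1, 0.3, -4.2]
opening: 0.221
finger_force: 60.0
```

```bash
python3 - <<'E'
from h import *
import cv2
t,yw,s=tip(); print(t,yw,s["contact_force"],proj("top",t),proj("scene",t))
z=lambda a:cv2.resize(a,None,fx=6,fy=6,interpolation=cv2.INTER_CUBIC)
cv2.imwrite("pics/w.png",z(np.hstack([r.snapshot("top")[:,:,::-1][140:240,200:265],r.snapshot("scene")[:,:,::-1][275:375,315:380]])))
E
```

```text
[0.61678242 0.17324212 0.02048518] 82.51879079048375 [ 0.08122687  0.29255595 -4.18526856] [236.97301223 185.07462715] [346.183723   323.41266879]
```

View pics/w.png

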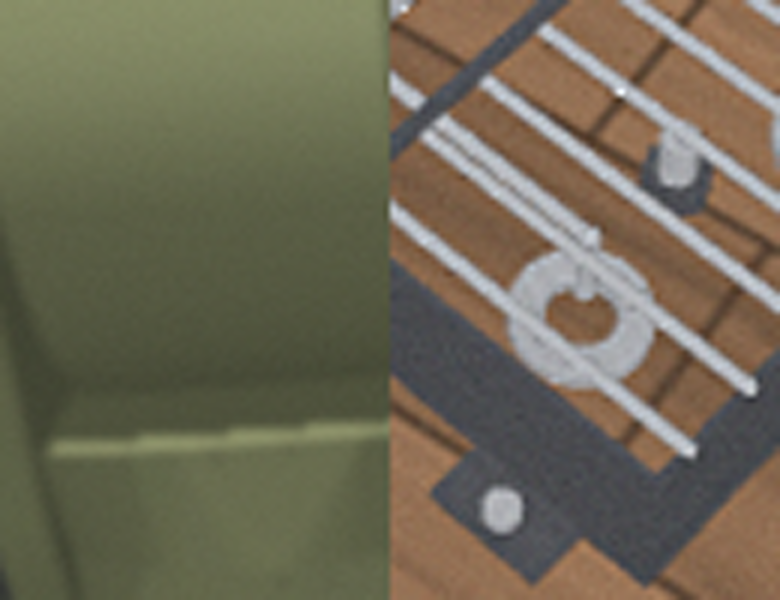

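The scene crop shows the prong tip at about (347.2,324.5), hanging over the hole whose centre is about (347,327.5). The top view is hidden by the arm. Checking in the plane.

```bash
python3 - <<'E'
from h import *
a=plane("scene",(347.1,324.0),.0205); b=plane("scene",(346.7,327.7),.01); d=b-a
u=np.array([np.cos(np.radians(82.6)),np.sin(np.radians(82.6))])
print(a,b,"along",d[:2]@u,"left",d[:2]@[-u[1],u[0]])
E
```

```text
[0.61684535 0.17570987 0.0205    ] [0.61974789 0.1771221  0.01      ] along 0.0017742996637925583 left -0.002696477948696632
```

Emit:
carry_out --plan '[{"rot":[0,0,0],"xyz":[0.001,0.002,0],"grip":255},{"rot":[0,0,0],"xyz":[0.001,0.0025,0.002],"grip":255},{"rot":[0,0,0],"xyz":[0.001,0.0025,0.0045],"grip":255},{"rot":[0,0,0],"xyz":[0.001,0.0025,0.007],"grip":255},{"rot":[0,0,0],"xyz":[0.001,0.0025,0.009],"grip":255},{"rot":[0,0,0],"xyz":[0.001,0.0025,0.0105],"grip":255},{"rot":[0,0,0],"xyz":[0.001,0.0025,0.0105],"grip":255}]'

```text
clock: 12.58
tool_pos: [0.597, 0.0077, -0.0039]
eef_rot: [0.751, 0.66, 0.0, 0.001]
contact_force: [0.9, 0.1, -4.3]
opening: 0.223
finger_force: 60.0
```

Emit:
carry_out --plan '[{"rot":[0,0,0],"xyz":[0,0,0.0015],"grip":255},{"rot":[0,0,0],"xyz":[0,0,0.003],"grip":255},{"rot":[0,0,0],"xyz":[0,0,0.0045],"grip":255},{"rot":[0,0,0],"xyz":[0,0,0.005],"grip":255},{"rot":[0,0,0],"xyz":[0,0,0.005],"grip":255},{"rot":[0,0,0],"xyz":[0,0,0.005],"grip":255}]'

```text
clock: 13.08
tool_pos: [0.5975, 0.0077, -0.0084]
eef_rot: [0.751, 0.66, 0.001, 0.001]
contact_force: [0.5, 0.7, -4.6]
opening: 0.218
finger_force: 60.0
```

```bash
python3 - <<'E'
from h import *
t,yw,s=tip(); print(t,yw,s["contact_force"],s["moment"])
m=np.array([.5427,.1125]);y=np.radians(82.6);u=np.array([np.cos(y),np.sin(y)])
d=t[:2]-m; print("tip in guard",d@u,d@[-u[1],u[0]])
E
```

```text
[0.61915305 0.17632023 0.00511106] 82.66714599300387 [ 0.47750733  0.65651332 -4.64676914] [-0.15671287  0.06002935 -0.00582762]
tip in guard 0.07313550227138262 -0.06759651790609456
```

The tip is in the hole at z ≈ 5 mm, free of contact. I'll take up the slack slowly and start to draw.

Emit:
carry_out --plan '[{"rot":[0,0,0],"xyz":[-0.002,0,0],"grip":255},{"rot":[0,0,0],"xyz":[-0.004,0,0],"grip":255},{"rot":[0,0,0],"xyz":[-0.006,0,0],"grip":255},{"rot":[0,0,0],"xyz":[-0.008,0,0],"grip":255},{"rot":[0,0,0],"xyz":[-0.01,0,0],"grip":255},{"rot":[0,0,0],"xyz":[-0.012,0,0],"grip":255},{"rot":[0,0,0],"xyz":[-0.015,0,0],"grip":255},{"rot":[0,0,0],"xyz":[-0.018,0,0],"grip":255}]'

```text
clock: 13.75
tool_pos: [0.5952, -0.0099, -0.0084]
eef_rot: [0.751, 0.661, 0.001, 0.001]
contact_force: [0.1, 0.5, -3.3]
opening: 0.218
finger_force: 60.0
```

Emit:
carry_out --plan '[{"rot":[0,0,0],"xyz":[-0.004,0,0],"grip":255},{"rot":[0,0,0],"xyz":[-0.009,0,0],"grip":255},{"rot":[0,0,0],"xyz":[-0.014,0,0],"grip":255},{"rot":[0,0,0],"xyz":[-0.019,0,0],"grip":255},{"rot":[0,0,0],"xyz":[-0.024,0,0],"grip":255},{"rot":[0,0,0],"xyz":[-0.029,0,0],"grip":255},{"rot":[0,0,0],"xyz":[-0.034,0,0],"grip":255},{"rot":[0,0,0],"xyz":[-0.039,0,0],"grip":255}]'

```text
clock: 14.42
tool_pos: [0.5901, -0.0494, -0.0084]
eef_rot: [0.751, 0.66, 0.001, 0.001]
contact_force: [0.6, 1.0, -3.9]
opening: 0.217
finger_force: 60.0
```

```bash
cat >> h.py <<'E'
def rep():
    t,yw,s=tip(); m=np.array([.5427,.1125]);y=np.radians(82.6);u=np.array([np.cos(y),np.sin(y)]);v=np.array([-u[1],u[0]])
    d=t[:2]-m; f=np.array(s["contact_force"]); print("t",s["clock"],"tip g",np.round([d@u,d@v,t[2]],4),"yaw",round(yw,2),"F along",round(f[:2]@u,2),"side",round(f[:2]@v,2),"z",round(f[2],2),"grip",s["finger_force"])
E
python3 -c "from h import *; rep()"
```

```text
t 14.4167 tip g [ 0.0155 -0.0677  0.0052] yaw 82.66 F along 1.04 side -0.44 z -3.9 grip 59.99969534575939
```

Emit:
carry_out --plan '[{"rot":[0,0,0],"xyz":[-0.005,0,0],"grip":255},{"rot":[0,0,0],"xyz":[-0.01,0,0],"grip":255},{"rot":[0,0,0],"xyz":[-0.016,0,0],"grip":255},{"rot":[0,0,0],"xyz":[-0.022,0,0],"grip":255},{"rot":[0,0,0],"xyz":[-0.028,0,0],"grip":255},{"rot":[0,0,0],"xyz":[-0.033,0,0],"grip":255},{"rot":[0,0,0],"xyz":[-0.038,0,0],"grip":255},{"rot":[0,0,0],"xyz":[-0.042,0,0],"grip":255}]'

```text
clock: 15.08
tool_pos: [0.5847, -0.0913, -0.0083]
eef_rot: [0.751, 0.66, 0.001, 0.002]
contact_force: [0.5, 0.7, -3.7]
opening: 0.214
finger_force: 60.0
```

Emit:
carry_out --plan '[{"rot":[0,0,0],"xyz":[-0.002,0,0],"grip":255},{"rot":[0,0,0],"xyz":[-0.004,0,0],"grip":255},{"rot":[0,0,0],"xyz":[-0.006,0,0],"grip":255},{"rot":[0,0,0],"xyz":[-0.008,0,0],"grip":255},{"rot":[0,0,0],"xyz":[-0.01,0,0],"grip":255},{"rot":[0,0,0],"xyz":[-0.012,0,0],"grip":255},{"rot":[0,0,0],"xyz":[-0.014,0,0],"grip":255},{"rot":[0,0,0],"xyz":[-0.016,0,0],"grip":255}]'

```text
clock: 15.75
tool_pos: [0.5828, -0.1065, -0.0083]
eef_rot: [0.751, 0.66, 0.001, 0.001]
contact_force: [0.6, 2.0, -4.9]
opening: 0.219
finger_force: 60.0
```

```bash
python3 -c "from h import *; rep()"
```

```text
t 15.75 tip g [-0.042  -0.0677  0.0053] yaw 82.68 F along 2.08 side -0.37 z -4.86 grip 59.99972093850374
```

Emit:
carry_out --plan '[{"rot":[0,0,0],"xyz":[-0.001,0,0],"grip":255},{"rot":[0,0,0],"xyz":[-0.002,0,0],"grip":255},{"rot":[0,0,0],"xyz":[-0.003,0,0],"grip":255},{"rot":[0,0,0],"xyz":[-0.004,0,0],"grip":255}]'

```text
clock: 16.08
tool_pos: [0.5823, -0.1103, -0.0083]
eef_rot: [0.751, 0.661, 0.001, 0.001]
contact_force: [0.8, 0.6, -4.9]
opening: 0.219
finger_force: 60.0
```

Emit:
carry_out --plan '[{"rot":[0,0,0],"xyz":[-0.001,0,0],"grip":255},{"rot":[0,0,0],"xyz":[-0.002,0,0],"grip":255},{"rot":[0,0,0],"xyz":[-0.003,0,0],"grip":255},{"rot":[0,0,0],"xyz":[-0.004,0,0],"grip":255}]'

```text
clock: 16.42
tool_pos: [0.5817, -0.1143, -0.0083]
eef_rot: [0.751, 0.66, 0.001, 0.001]
contact_force: [-0.5, 1.0, -3.7]
opening: 0.22
finger_force: 60.0
```

Tip is now at about −50 mm. Smaller steps from here.

Emit:
carry_out --plan '[{"rot":[0,0,0],"xyz":[-0.0008,0,0],"grip":255},{"rot":[0,0,0],"xyz":[-0.0016,0,0],"grip":255},{"rot":[0,0,0],"xyz":[-0.0024,0,0],"grip":255},{"rot":[0,0,0],"xyz":[-0.003,0,0],"grip":255}]'

```text
clock: 16.75
tool_pos: [0.5814, -0.1174, -0.0083]
eef_rot: [0.751, 0.66, 0.001, 0.001]
contact_force: [0.5, 0.9, -3.3]
opening: 0.218
finger_force: 60.0
```

Emit:
carry_out --plan '[{"rot":[0,0,0],"xyz":[-0.0005,0,0],"grip":255},{"rot":[0,0,0],"xyz":[-0.001,0,0],"grip":255},{"rot":[0,0,0],"xyz":[-0.0015,0,0],"grip":255},{"rot":[0,0,0],"xyz":[-0.002,0,0],"grip":255}]'

```text
clock: 17.08
tool_pos: [0.5812, -0.1193, -0.0083]
eef_rot: [0.751, 0.66, 0.001, 0.001]
contact_force: [0.6, 1.8, -5.4]
opening: 0.216
finger_force: 60.0
```

Emit:
carry_out --plan '[{"rot":[0,0,0],"xyz":[-0.0005,0,0],"grip":255},{"rot":[0,0,0],"xyz":[-0.001,0,0],"grip":255},{"rot":[0,0,0],"xyz":[-0.0015,0,0],"grip":255},{"rot":[0,0,0],"xyz":[-0.002,0,0],"grip":255}]'

```text
clock: 17.42
tool_pos: [0.5809, -0.1212, -0.0083]
eef_rot: [0.751, 0.66, 0.001, 0.001]
contact_force: [0.4, 0.5, -4.8]
opening: 0.214
finger_force: 60.0
```

Emit:
carry_out --plan '[{"rot":[0,0,0],"xyz":[-0.0005,0,0],"grip":255},{"rot":[0,0,0],"xyz":[-0.001,0,0],"grip":255},{"rot":[0,0,0],"xyz":[-0.0015,0,0],"grip":255},{"rot":[0,0,0],"xyz":[-0.002,0,0],"grip":255}]'

```text
clock: 17.75
tool_pos: [0.5807, -0.1227, -0.0083]
eef_rot: [0.751, 0.661, 0.001, 0.001]
contact_force: [0.6, 3.2, -3.7]
opening: 0.218
finger_force: 60.0
```

```bash
python3 -c "
from h import *; rep(); t,_,s=tip(); print(proj('scene',t)); import cv2
im=r.snapshot('scene')[:,:,::-1]; cv2.imwrite('pics/p.png',cv2.resize(im[230:350,250:390],None,fx=5,fy=5,interpolation=cv2.INTER_CUBIC))"
```

```text
t 17.75 tip g [-0.0583 -0.0677  0.0053] yaw 82.69 F along 3.26 side -0.18 z -3.74 grip 59.99956235289574
[304.15462354 294.7362198 ]
```

View pics/p.png

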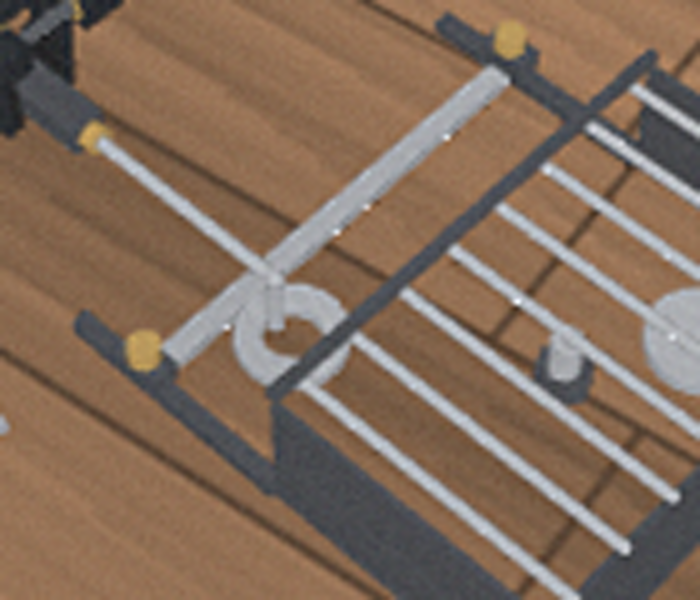

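The washer, centred near (291,337) in the crop, rests right at the bar with the prong at its hole's bar-side edge, and the force is starting to rise (3.3 N). I'll load it gently.

Emit:
carry_out --plan '[{"rot":[0,0,0],"xyz":[-0.0003,0,0],"grip":255},{"rot":[0,0,0],"xyz":[-0.0005,0,0],"grip":255},{"rot":[0,0,0],"xyz":[-0.0005,0,0],"grip":255}]'

```text
clock: 18.05
tool_pos: [0.5807, -0.1228, -0.0084]
eef_rot: [0.751, 0.661, 0.001, 0.001]
contact_force: [0.8, 4.0, -4.8]
opening: 0.219
finger_force: 60.0
```

```bash
python3 -c "from h import *; rep()"
```

```text
t 18.05 tip g [-0.0584 -0.0677  0.0054] yaw 82.7 F along 4.07 side -0.33 z -4.79 grip 59.99981302767992
```

Emit:
carry_out --plan '[{"rot":[0,0,0],"xyz":[-0.0006,0,0],"grip":255},{"rot":[0,0,0],"xyz":[-0.0012,0,0],"grip":255},{"rot":[0,0,0],"xyz":[-0.0012,0,0],"grip":255}]'

```text
clock: 18.3
tool_pos: [0.5807, -0.123, -0.0084]
eef_rot: [0.75, 0.661, 0.001, 0.001]
contact_force: [0.9, 6.8, -5.8]
opening: 0.217
finger_force: 60.0
```

Force is 6.8 N and snug. I'll add a touch and hold for about 1.2 s.

Emit:
carry_out --plan '[{"rot":[0,0,0],"xyz":[-0.0003,0,0],"grip":255},{"rot":[0,0,0],"xyz":[-0.0003,0,0],"grip":255},{"rot":[0,0,0],"xyz":[-0.0003,0,0],"grip":255},{"rot":[0,0,0],"xyz":[-0.0003,0,0],"grip":255},{"rot":[0,0,0],"xyz":[-0.0003,0,0],"grip":255},{"rot":[0,0,0],"xyz":[-0.0003,0,0],"grip":255},{"rot":[0,0,0],"xyz":[-0.0003,0,0],"grip":255}]'

```text
clock: 18.88
tool_pos: [0.5808, -0.123, -0.0084]
eef_rot: [0.75, 0.661, 0.002, 0.001]
contact_force: [1.1, 6.0, -5.4]
opening: 0.218
finger_force: 60.0
```

Emit:
carry_out --plan '[{"rot":[0,0,0],"xyz":[0,0,0],"grip":255},{"rot":[0,0,0],"xyz":[0,0,0],"grip":255},{"rot":[0,0,0],"xyz":[0,0,0],"grip":255},{"rot":[0,0,0],"xyz":[0,0,0],"grip":255},{"rot":[0,0,0],"xyz":[0,0,0],"grip":255},{"rot":[0,0,0],"xyz":[0,0,0],"grip":255}]'

```text
clock: 19.38
tool_pos: [0.5808, -0.123, -0.0084]
eef_rot: [0.75, 0.661, 0.002, 0.001]
contact_force: [1.1, 6.9, -5.1]
opening: 0.217
finger_force: 60.0
```

```bash
python3 -c "from h import *; rep()"
```

```text
t 19.3833 tip g [-0.0586 -0.0676  0.0055] yaw 82.75 F along 7.02 side -0.16 z -5.13 grip 60.002709589898586
```

Held snug at 6–7 N for more than a second. Next I'll ease off, bring the prong to mid-hole and lift straight up.

Emit:
carry_out --plan '[{"rot":[0,0,0],"xyz":[0.002,0,0],"grip":255},{"rot":[0,0,0],"xyz":[0.004,0,0],"grip":255},{"rot":[0,0,0],"xyz":[0.006,0,0],"grip":255},{"rot":[0,0,0],"xyz":[0.008,0,0],"grip":255},{"rot":[0,0,0],"xyz":[0.01,0,0],"grip":255},{"rot":[0,0,0],"xyz":[0.01,0,0],"grip":255},{"rot":[0,0,0],"xyz":[0.01,0,0],"grip":255}]'

```text
clock: 19.97
tool_pos: [0.5817, -0.1154, -0.0082]
eef_rot: [0.751, 0.661, 0.001, 0.002]
contact_force: [-0.7, 0.6, -4.5]
opening: 0.217
finger_force: 60.0
```

```bash
python3 -c "from h import *; rep()"
```

```text
t 19.9667 tip g [-0.051  -0.0678  0.0053] yaw 82.68 F along 0.54 side 0.74 z -4.52 grip 59.999553859233856
```

Emit:
carry_out --plan '[{"rot":[0,0,0],"xyz":[0,0,-0.004],"grip":255},{"rot":[0,0,0],"xyz":[0,0,-0.01],"grip":255},{"rot":[0,0,0],"xyz":[0,0,-0.02],"grip":255},{"rot":[0,0,0],"xyz":[0,0,-0.035],"grip":255},{"rot":[0,0,0],"xyz":[0,0,-0.055],"grip":255},{"rot":[0,0,0],"xyz":[0,0,-0.08],"grip":255},{"rot":[0,0,0],"xyz":[0,0,-0.105],"grip":255},{"rot":[0,0,0],"xyz":[0,0,-0.12],"grip":255}]'

```text
clock: 20.63
tool_pos: [0.5825, -0.1156, 0.1153]
eef_rot: [0.751, 0.66, 0.002, 0.003]
contact_force: [0.8, 0.3, -3.2]
opening: 0.218
finger_force: 60.0
```

```bash
python3 - <<'E'
from h import *
rep(); y=np.radians
a=move([.52,-.2,.12],y(41)); b=move([.4606,-.2974,.10],y(3.55),a)
im=r.snapshot("scene")[:,:,::-1]; import cv2; cv2.imwrite("pics/q.png",im)
E
```

```text
t 20.6333 tip g [-0.0511 -0.0687  0.1288] yaw 82.64 F along 0.38 side -0.75 z -3.21 grip 59.99951172620058
xyz [-0.0917 -0.0511 -0.005 ] rot [ 0.0072 -0.0015  0.7268]
xyz [-0.1087  0.0345  0.02  ] rot [ 0.     -0.      0.6536]
```

Emit:
carry_out --plan '[{"rot":[0,0,0.08],"xyz":[-0.012,-0.006,0],"grip":255},{"rot":[0,0,0.17],"xyz":[-0.023,-0.013,0],"grip":255},{"rot":[0,0,0.26],"xyz":[-0.035,-0.02,0],"grip":255},{"rot":[0,0,0.36],"xyz":[-0.046,-0.026,0],"grip":255},{"rot":[0,0,0.46],"xyz":[-0.058,-0.032,0],"grip":255},{"rot":[0,0,0.56],"xyz":[-0.07,-0.039,0],"grip":255},{"rot":[0,0,0.65],"xyz":[-0.081,-0.045,0],"grip":255},{"rot":[0.004,0,0.727],"xyz":[-0.092,-0.051,0],"grip":255}]'

```text
clock: 21.35
tool_pos: [0.5181, -0.2001, 0.1118]
eef_rot: [0.937, 0.348, -0.0, -0.001]
contact_force: [0.1, -0.1, -3.5]
opening: 0.219
finger_force: 60.0
```

```bash
python3 - <<'E'
from h import *
move([.4606,-.2974,.10],np.radians(3.55))
E
```

```text
xyz [-0.107   0.0362  0.0117] rot [-1.100e-03  6.000e-04  6.493e-01]
```

Emit:
carry_out --plan '[{"rot":[0,0,0.08],"xyz":[-0.013,0.004,0],"grip":255},{"rot":[0,0,0.17],"xyz":[-0.028,0.009,0],"grip":255},{"rot":[0,0,0.26],"xyz":[-0.043,0.014,0],"grip":255},{"rot":[0,0,0.35],"xyz":[-0.058,0.02,0],"grip":255},{"rot":[0,0,0.44],"xyz":[-0.073,0.025,0],"grip":255},{"rot":[0,0,0.53],"xyz":[-0.088,0.03,0],"grip":255},{"rot":[0,0,0.61],"xyz":[-0.1,0.034,0],"grip":255},{"rot":[-0.001,0,0.649],"xyz":[-0.107,0.036,0],"grip":255}]'

```text
clock: 22.02
tool_pos: [0.4606, -0.299, 0.1119]
eef_rot: [1.0, 0.031, -0.0, 0.001]
contact_force: [0.4, 0.5, -4.3]
opening: 0.215
finger_force: 60.0
```

Emit:
carry_out --plan '[{"rot":[0,0,0],"xyz":[0,0,0],"grip":255},{"rot":[0,0,0],"xyz":[0,0,0],"grip":255},{"rot":[0,0,0],"xyz":[0,0,0],"grip":255},{"rot":[0,0,0],"xyz":[0,0,0],"grip":255}]'

```text
clock: 22.35
tool_pos: [0.4627, -0.2959, 0.1115]
eef_rot: [0.999, 0.035, 0.0, -0.0]
contact_force: [0.2, -0.1, -4.8]
opening: 0.222
finger_force: 60.0
```

```bash
python3 - <<'E'
from h import *
rep(); move([.4603,-.2975,.004],np.radians(3.4))
E
```

```text
t 22.35 tip g [-0.3817 -0.1399  0.1253] yaw 4.0 F along -0.12 side -0.2 z -4.8 grip 59.999607503414154
xyz [-0.0025  0.0015  0.1075] rot [-0.0007 -0.0003  0.0104]
```

Emit:
carry_out --plan '[{"rot":[0,0,0.01],"xyz":[-0.0025,0.0015,0.02],"grip":255},{"rot":[0,0,0.01],"xyz":[-0.0025,0.0015,0.04],"grip":255},{"rot":[0,0,0.01],"xyz":[-0.0025,0.0015,0.06],"grip":255},{"rot":[0,0,0.01],"xyz":[-0.0025,0.0015,0.08],"grip":255},{"rot":[0,0,0.01],"xyz":[-0.0025,0.0015,0.095],"grip":255},{"rot":[0,0,0.01],"xyz":[-0.0025,0.0015,0.104],"grip":255},{"rot":[0,0,0.01],"xyz":[-0.0025,0.0015,0.107],"grip":255},{"rot":[0,0,0.01],"xyz":[-0.0025,0.0015,0.107],"grip":255}]'

```text
clock: 23.02
tool_pos: [0.4596, -0.2985, 0.0043]
eef_rot: [1.0, 0.029, -0.0, -0.0]
contact_force: [0.3, 0.3, -4.1]
opening: 0.217
finger_force: 60.0
```

Emit:
carry_out --plan '[{"rot":[0,0,0],"xyz":[0,0,0.002],"grip":255},{"rot":[0,0,0],"xyz":[0,0,0.004],"grip":255},{"rot":[0,0,0],"xyz":[0,0,0.006],"grip":255},{"rot":[0,0,0],"xyz":[0,0,0.0075],"grip":255},{"rot":[0,0,0],"xyz":[0,0,0.0075],"grip":255},{"rot":[0,0,0],"xyz":[0,0,0.0075],"grip":255}]'

```text
clock: 23.52
tool_pos: [0.4595, -0.299, -0.0027]
eef_rot: [1.0, 0.028, -0.0, 0.0]
contact_force: [-0.4, 0.4, -4.1]
opening: 0.221
finger_force: 60.0
```

```bash
python3 - <<'E'
from h import *
rep(); move([.4605,-.2975,-.0057],np.radians(3.55))
E
```

```text
t 23.5167 tip g [-0.3874 -0.1376  0.011 ] yaw 3.26 F along 0.33 side 0.46 z -4.07 grip 59.99956335872412
xyz [ 0.0011 -0.0015  0.003 ] rot [ 0.0005  0.     -0.0051]
```

Emit:
carry_out --plan '[{"rot":[0,0,-0.005],"xyz":[0.001,-0.0015,0.001],"grip":255},{"rot":[0,0,-0.005],"xyz":[0.001,-0.0015,0.002],"grip":255},{"rot":[0,0,-0.005],"xyz":[0.001,-0.0015,0.003],"grip":255},{"rot":[0,0,-0.005],"xyz":[0.001,-0.0015,0.003],"grip":255},{"rot":[0,0,-0.005],"xyz":[0.001,-0.0015,0.003],"grip":255}]'

```text
clock: 23.93
tool_pos: [0.4606, -0.2971, -0.0056]
eef_rot: [1.0, 0.031, 0.0, -0.0]
contact_force: [-0.3, 0.2, 0.2]
opening: 0.217
finger_force: 60.0
```

The rest now carries the weight (z force back to zero), with the tool at the grasp pose. Opening and backing off.

Emit:
carry_out --plan '[{"rot":[0,0,0],"xyz":[0,0,0],"grip":180},{"rot":[0,0,0],"xyz":[0,0,0],"grip":150},{"rot":[0,0,0],"xyz":[0,0,0],"grip":0},{"rot":[0,0,0],"xyz":[0,0,0],"grip":0},{"rot":[0,0,0],"xyz":[0,0,0],"grip":0},{"rot":[0,0,0],"xyz":[0,0,0],"grip":0},{"rot":[0,0,0],"xyz":[0,0,0],"grip":0},{"rot":[0,0,0],"xyz":[0,0,0],"grip":0}]'

```text
clock: 24.6
tool_pos: [0.4603, -0.2974, -0.0059]
eef_rot: [1.0, 0.031, -0.0, 0.0]
contact_force: [0.5, -0.2, -1.4]
opening: 0.801
finger_force: 0.0
```

Emit:
carry_out --plan '[{"rot":[0,0,0],"xyz":[0,0,0],"grip":0},{"rot":[0,0,0],"xyz":[0,0,0],"grip":0},{"rot":[0,0,0],"xyz":[0,0,-0.01],"grip":0},{"rot":[0,0,0],"xyz":[0,0,-0.03],"grip":0},{"rot":[0,0,0],"xyz":[0,0,-0.06],"grip":0},{"rot":[0,0,0],"xyz":[0,0,-0.1],"grip":0},{"rot":[0,0,0],"xyz":[0,0,-0.14],"grip":0},{"rot":[0,0,0],"xyz":[0,0,-0.16],"grip":0}]'

```text
clock: 25.27
tool_pos: [0.4615, -0.2987, 0.159]
eef_rot: [1.0, 0.031, 0.002, 0.002]
contact_force: [1.1, -0.3, 0.1]
opening: 0.994
finger_force: 0.0
```

Emit:
carry_out --plan '[{"rot":[0,0,0],"xyz":[0,0,0],"grip":0},{"rot":[0,0,0],"xyz":[0,0,0],"grip":0},{"rot":[0,0,0],"xyz":[0,0,0],"grip":0},{"rot":[0,0,0],"xyz":[0,0,0],"grip":0},{"rot":[0,0,0],"xyz":[0,0,0],"grip":0},{"rot":[0,0,0],"xyz":[0,0,0],"grip":0}]'

```text
clock: 25.77
tool_pos: [0.4597, -0.297, 0.1531]
eef_rot: [1.0, 0.031, -0.001, -0.0]
contact_force: [-0.4, -0.8, -0.5]
opening: 1.001
finger_force: 0.0
```

```bash
python3 - <<'E'
from h import *
import cv2
s=r.get_state(); print(s["tool_pos"],s["contact_force"],s["opening"])
cv2.imwrite("pics/end.png",cv2.resize(r.snapshot("scene")[:,:,::-1][120:370,130:430],None,fx=2.4,fy=2.4,interpolation=cv2.INTER_CUBIC))
E
```

```text
[ 0.45974005 -0.29695159  0.15306131] [-0.37963195 -0.7929003  -0.46867324] 1.0009005380058262
```

View pics/end.png

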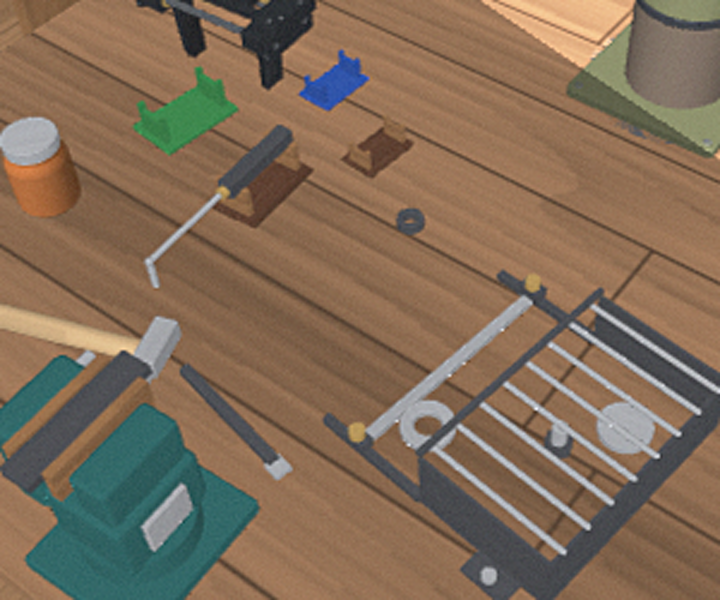

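The rod lies in its rest as before with the hook tip at (155,283). The washer is flat against the stop bar at (427,425), the bystanders are where they were, and the gripper is clear. Handing in.

```bash
python3 -c "from plant import r; print(r.finish_job())"
```

```text
the job is handed in; nothing more can be done
None
```

The washer lies flat against the stop bar after about 1 s of pull at 6–7 N, the rod is back on its rest as it lay, and the job was handed in at about 26 s; no verdict came back.

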